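# Stow a wood-burning pen by way of the sloping V-rest

### The job

The wood-burning pen stands tip-down in the wooden block stand: lift it out by its butt end, lean it tip-down in both notches of the sloping V-rest with its tip at the foot plate, and let go. Then take it by its middle and lay it level in the two notches of the low cradle, with its tip inside the three-walled steel guard, and leave it there. Do not drop the pen, and leave the other things on the table where they are.

Things in the scene. Friction and masses are not known exactly. Their poses are not given: they have to be found in the camera images.
- pen: Cordless wood-burning pen, 180 mm long, about 70 g: straight round barrel 16 mm thick from 27 to 180 mm from the tip (cork, then dark wood, flat brass butt), narrowing steel nose, copper tip 5 mm thick. Origin at the end of the tip; z axis along the pen to the butt. It starts upright, tip down, loose in the stand's bore, its top 80 mm standing out, butt 190 mm above the table.
- pen_mid (a point): Middle of the pen, on its axis, 90 mm from the tip: where to take it from the side.
- pen_butt (a point): Centre of the pen's flat butt end, 180 mm from the tip.
- pen_tip (a point): End of the pen's tip.
- stand: Wooden block 64 x 64 mm, 110 mm high, on a foot 90 x 90 x 8 mm, fixed, with one upright bore of 19 mm in the middle of its top, 100 mm deep. Origin at the middle of its underside, z up.
- rest: Sloping V-rest, fixed: dark steel base 170 x 80 x 10 mm, aluminium posts 10 mm wide carrying two V-notches and, at the low end, a foot plate. The pen leans in it at 45 degrees. Origin at the table under the middle of the seated pen; z up, x level towards the low (tip) end; the butt leans to -x, roughly to the robot's right.
- rest_trough: Seat of the V-rest. Origin where the middle of the seated pen lies, on its axis, 90 mm above the table. x along the seated pen, down to its tip; z straight out of the V, 45 degrees up; y level, across. 90-degree notches, 14 mm long, centred at x = -34 and +34 mm; walls reach z = +4, y = +-19 mm. The 54 mm gap between them is free for fingers. Friction can hold the pen where it is let go.
- rest_foot (a point): Middle of the foot plate's face (28 mm wide, 24 mm high), where the seated pen's tip touches: 90 mm from the seat's origin along its x. Beyond the upper notch, the butt end of the seated pen stands free for the fingers.
- cradle: Low level cradle, fixed: plywood base 230 x 70 x 12 mm, two aluminium V-notches (90 degrees, 14 mm long) at x = -34 and +34 mm, a steel guard at one end. Origin at the underside, below the middle of the centred pen; z up; x level, towards the guard. A seated pen's axis is 50 mm above the table; notch walls reach 54 mm and y = +-19 mm. The 54 mm gap between is free for fingers, down to the base.
- cradle_guard (a point): Where the tip of the centred pen lies in the guard, x = 90 mm, 50 mm above the table. The guard is open on top and towards the notches: side walls from x = 65 to 110 mm, 41 mm apart, and an end wall at x = 110 mm, all 62 mm high.
- plaque: Bystander: wooden plaque 110 x 150 x 8 mm with a burnt drawing. Origin at its underside.
- phone: Bystander: black phone 72 x 150 x 9 mm. Origin at its underside.
- biro: Bystander: white ball pen 120 mm long, 9 mm thick. Origin at its underside.
- sander: Bystander: cork sanding block 60 x 100 x 30 mm. Origin at its underside.
- tin: Bystander: round steel tin 56 mm wide, 30 mm high. Origin at its underside.
- mug: Bystander: white mug 80 mm wide, 90 mm high. Origin at its underside.
- water: Bystander: water bottle 64 mm wide, 200 mm high. Origin at its underside.

How it is judged (in metres and radians):
On the way, in this order (a step that is already met when the one before it is completed fails the run):
1. the pen is held near its butt end (grasped within 60 mm of the end), its tip above the stand's top (distance between the grasp point and pen_butt below 0.06 m and contact force between the fingers and pen above 1 N and z of pen_tip in the frame of stand above 0.11 m), for 0.1 s.
2. the pen leans in both notches of the V-rest, tip down, its tip within 15 mm of the foot plate, let go and still (x of pen_mid in the frame of rest_trough between -0.015 and 0.006 m and y of pen_mid in the frame of rest_trough between -0.005 and 0.005 m and z of pen_mid in the frame of rest_trough between -0.005 and 0.005 m and x of pen_tip in the frame of rest_trough above 0.06 m and angle between the z axis of pen and the x axis of rest_trough, either way round below 0.1 rad and contact force between the fingers and pen below 0.1 N and linear speed of pen below 0.03 m/s), for 0.3 s.
3. the pen is held by its middle (grasped within 30 mm of it), lifted more than 30 mm from its seat in the V-rest (distance between the grasp point and pen_mid below 0.03 m and contact force between the fingers and pen above 1 N and distance between pen_mid and rest_trough above 0.03 m and contact force between pen and rest below 0.05 N), for 0.1 s.
At the end, for the whole second after the job is handed in: The pen lies at rest in both notches of the cradle: its middle within 15 mm lengthwise of the cradle's middle, within 5 mm sideways and 5 mm in height of its seated place, its axis within 0.1 rad of the cradle's, its tip inside the guard; the bystanders are within 40 mm of where they were (x of pen_mid in the frame of cradle between -0.015 and 0.015 m and y of pen_mid in the frame of cradle between -0.005 and 0.005 m and z of pen_mid in the frame of cradle between 0.045 and 0.055 m and x of pen_tip in the frame of cradle above 0.06 m and angle between the z axis of pen and the x axis of cradle, either way round below 0.1 rad and linear speed of pen below 0.03 m/s); the robot touches nothing.
It fails at once if the pen is dropped or knocked: it moves faster than 0.6 m/s (a fall of about 2 cm) while not held (linear speed of pen above 0.6 m/s and contact force between the fingers and pen below 0.1 N).
It fails at once if a bystander is pushed more than 40 mm (distance of any of plaque, phone, biro, sander, tin, mug, water from where it was at the start of the episode above 0.04 m).
It also fails if it takes over 59 s, if anything falls off the work surface, if the arm or the gripper's body presses on something with over 40 N, if the wrist force passes 120 N, or if a joint passes its speed limit or range.

### The arm

A 7-joint arm with a two-finger parallel gripper is mounted at the origin on the work surface. World frame = base frame: x ahead of the robot, y to its left, z up, the work surface at z = 0. Lengths are in mm, angles in rad, forces in N, time in s.
With the tool pointing down it reaches from about 400 to 875 mm from the base axis. Payload 4.4 kg.
Tool frame: the origin (TCP) lies midway between the tips of the shut fingers; the grasp point (between the pads) lies 19 mm behind it; z points along the fingers, y is the line along which they close (so a half turn about z gives the same grasp; the last joint's range is limited). The gripper opens to 85 mm and grips with 20 to 120 N. Pads are 22 mm wide; open, the fingers measure 114 mm over their backs; the gripper's body (76 mm by 85 mm) begins 54 mm behind the grasp point. The pads swing forward as they close: fully open they stand 13 mm farther back than shut.
Start: joints at [-1.178, 0.628, 0.038, 1.517, -0.027, 0.996, -0.02], TCP at [287.847, 582.805, 231.313] pointing down, gripper open.
Joint ranges: [-3.06, 3.06], [-0.37, 2.12], [-1.25, 1.32], [0.18, 2.47], [-1.1, 4.24], [0.23, 1.98], [-2.94, 2.94]. Speed limits (rad/s): [2.57, 2.57, 3.14, 3.14, 3.14, 3.14, 3.14].

### API

Orientations are given as [roll, pitch, yaw] about the fixed x, y, z axes, in that order (R = Rz(yaw) Ry(pitch) Rx(roll)).
In Python, from cell import ctrl gives the robot as it stands.
- The arm moves only by the shell command python3 -m handwheel 'ROWS'. ROWS is JSON, a list of rows, each a list of 3 entries, a list of its own where there are three numbers: the turn, a rotation vector about the tool's x, y, z in degrees, then the shift along the tool's x, y, z in m, then the closure, from 0 (fully open) to 1 (shut). A call has 1 to 5 rows; each row shifts and turns the commanded pose from where the row before left it, along the tool's axes as they then stand; what a row does not reach is not made up. A row lasts 1/12 s, in which the tool goes at most 41.7 mm and 7.16 degrees, less where a joint would pass 70% of its speed; a pose out of reach is approached as far as the arm can. A call is refused whole if a number of a shift passes 0.0417 or a number of a turn 7.16, either way. A call with a gripper value outside its range is refused whole. The fingers move at their own pace and stop on an object; the grip force is fixed at half the most. Time passes only in rows, so rows that do not move let the fingers close. It gives the time, the measured TCP pose, the force, the opening and the grip force at its end, in the units of the state.
- ctrl.read_state(): the state, without advancing time (a new reading comes with each control period).
- ctrl.get_image(name): name is "side" or "top" or "wrist"; returns a dict with "pixels" (480x640x3 uint8, red, green, blue), "fx", "fy", "cx", "cy" (pixels), "pose" (4x4, takes a point from camera to world coordinates); the wrist camera has in their place "T_tool_cam" (4x4, takes a point from camera to tool coordinates, whose origin is the TCP and whose axes are the flange's). Camera axes: x right, y up, looking along -z (the intrinsics and any distortion apply to the point x, -y, -z); pixel columns grow to the right and rows downward; lengths in mm; the calibration is good to about 2 mm. The wrist camera is an equidistant fisheye: a pixel r from the principal point sees the ray r / f radians off the axis. A picture is of the moment at which its call begins: read the wrist's pose just before it. There is no depth.
- ctrl.finish_job(): hands the job in; it is judged then, once.
The state is a dict: "clock": time; "qpos": joint angles; "qd": joint speeds; "tau": joint torques, N m; "eef_pos": TCP position; "tool_rot": TCP orientation; "force": force on the tool from outside, world axes, zero at the start; "torque": the same for the moment, N m; "width": finger opening in mm; "gripper_force": force on a finger pad.
Only numpy, scipy, OpenCV 4.12 (cv2) and the standard library are available. Lean on these libraries where they do the work, as an engineer would, in place of code of your own. Each camera call takes 0.05 s, during which the arm holds its last target. There are 200 camera calls.

## Working session

There is one attempt and no reset: what is moved stays moved. The work goes in short steps, Python scripts to look and compute and a shell command to move; the robot and the scene stay as the last step left them, time stands still between calls to the robot, and variables do not carry over. Pictures are saved under pics/ and viewed, at most 10 in all, crops included, and the job is handed in when it is done.

```bash
ls; mkdir -p pics; python3 - <<'E'
from cell import ctrl
import cv2, pickle
s=ctrl.read_state(); print(s)
d={}
for n in ("side","top","wrist"):
    im=ctrl.get_image(n); d[n]=im
    cv2.imwrite(f"pics/{n}0.png",im["pixels"][:,:,::-1])
    print(n,{k:v for k,v in im.items() if k!="pixels"})
pickle.dump((s,d),open("pics/d0.pkl","wb"))
E
```

```text
pics
{'clock': 0.0, 'qpos': array([-1.17778851,  0.62936083,  0.03841443,  1.51836942, -0.0270256 ,
        0.99631814, -0.02001652]), 'qd': array([-0.00052352,  0.00089263, -0.00081162, -0.00107891, -0.0015948 ,
       -0.00055269, -0.00074911]), 'tau': array([ 9.22257968e-04, -5.63386273e+01,  1.22690152e+00, -1.93446475e+01,
        1.11490890e-02,  1.04197883e-02, -6.05269435e-06]), 'eef_pos': array([287.54350568, 582.23140783, 230.37861184]), 'tool_rot': array([-3.13965363e+00, -1.10239948e-05,  2.68277661e+00]), 'force': array([-0.66441028, -0.90967821,  0.58261016]), 'torque': array([-0.00252703,  0.02678957,  0.03586099]), 'gripper_force': 0.0, 'width': 85.53495379853757}
side {'fx': 476.9201255875176, 'fy': 476.9201255875176, 'cx': 322.4816553466984, 'cy': 241.65783331766656, 'pose': array([[ 8.17065213e-01,  3.78668681e-01, -4.34757942e-01,
        -4.93775035e+01],
       [-5.76520469e-01,  5.43609473e-01, -6.10010565e-01,
        -8.72901108e+02],
       [ 5.34663902e-03,  7.49065265e-01,  6.62474635e-01,
         9.69712879e+02],
       [ 0.00000000e+00,  0.00000000e+00,
[... 267 characters left out ...]
1,  9.14185984e-03,  3.49407846e-03,
        -7.37621572e+01],
       [ 4.65145497e-03,  1.29815853e-01,  9.91527210e-01,
         1.42627509e+03],
       [ 0.00000000e+00,  0.00000000e+00,  0.00000000e+00,
         1.00000000e+00]])}
wrist {'fx': 371.64829954431775, 'fy': 371.64829954431775, 'cx': 321.4911653785148, 'cy': 238.56070544796214, 'T_tool_cam': array([[ 8.82217862e-05,  9.46032612e-01,  3.24071426e-01,
         8.34693410e+01],
       [ 9.99999652e-01, -3.52469911e-04,  7.56704403e-04,
        -3.95222701e-01],
       [ 8.30092469e-04,  3.24071247e-01, -9.46032313e-01,
        -1.43206313e+02],
       [ 0.00000000e+00,  0.00000000e+00,  0.00000000e+00,
         1.00000000e+00]])}
```

View pics/top0.png

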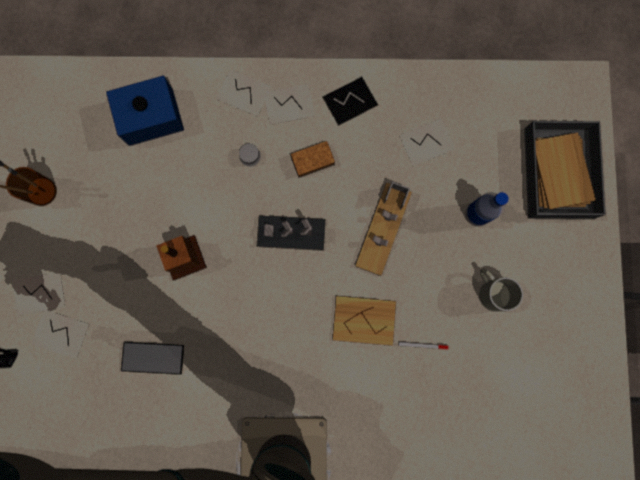

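View pics/side0.png

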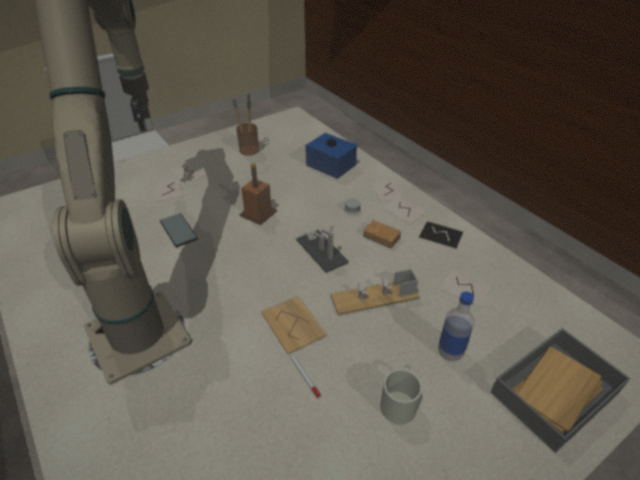

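```bash
python3 - <<'E'
import cv2,numpy as np
a=cv2.imread("pics/top0.png")[170:290,150:420]; b=cv2.imread("pics/side0.png")[150:320,230:430]
f=lambda i,k:cv2.convertScaleAbs(cv2.resize(i,None,fx=k,fy=k,interpolation=cv2.INTER_CUBIC),alpha=1.6)
cv2.imwrite("pics/topc.png",f(a,2.9)); cv2.imwrite("pics/sidec.png",f(b,3.5))
E
```

```text
(no output)
```

View pics/topc.png

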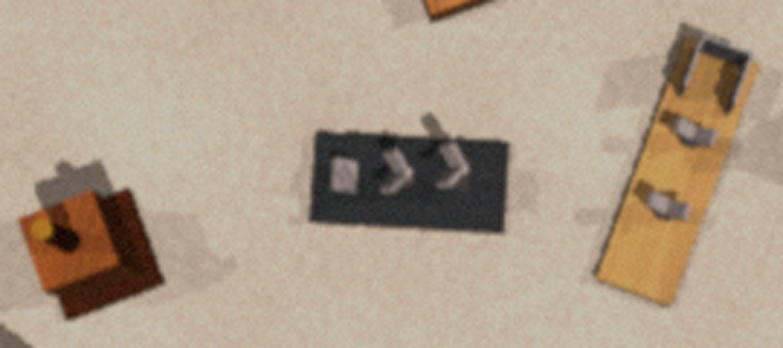

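View pics/sidec.png

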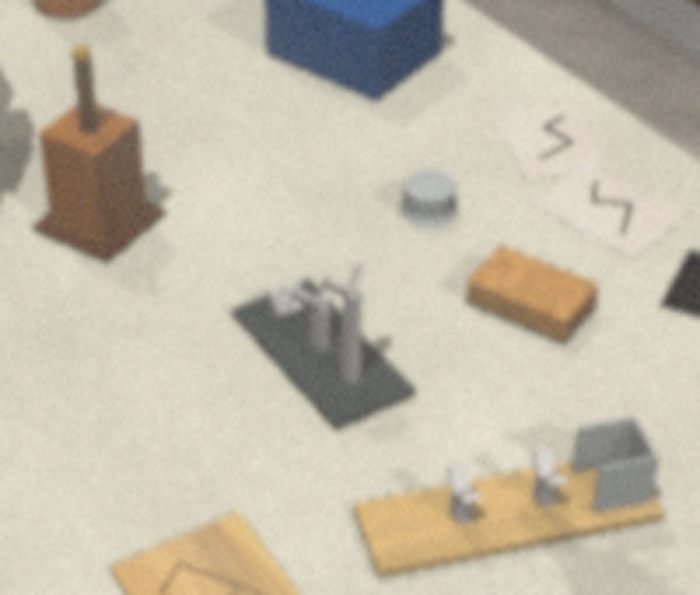

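The top view shows the stand with the brass butt at px (164.5, 250), the dark rest base around (291, 233) with its foot plate on the left, and the cradle around (385, 227) with its guard at the top. In the side view the butt is at (253, 164). Next I'll get coarse positions.

```bash
cat > h.py <<'E'
import cv2, numpy as np, pickle
from scipy.spatial.transform import Rotation as R
def Tool(s):
    T=np.eye(4); T[:3,:3]=R.from_euler('xyz',s["tool_rot"]).as_matrix(); T[:3,3]=s["eef_pos"]; return T
def ray(im,uv,s=None):
    x=(uv[0]-im["cx"])/im["fx"]; y=(uv[1]-im["cy"])/im["fy"]
    if "T_tool_cam" in im:
        r=np.hypot(x,y); k=np.sin(r)/max(r,1e-9); d=np.array([x*k,-y*k,-np.cos(r)]); T=Tool(s)@im["T_tool_cam"]
    else: d=np.array([x,-y,-1.]); T=im["pose"]
    d=T[:3,:3]@d; return T[:3,3],d/np.linalg.norm(d)
def onplane(r,z): return r[0]+r[1]*(z-r[0][2])/r[1][2]
def cross(rs):
    A=sum(np.eye(3)-np.outer(d,d) for o,d in rs); b=sum((np.eye(3)-np.outer(d,d))@o for o,d in rs)
    p=np.linalg.solve(A,b); return p,[np.linalg.norm((np.eye(3)-np.outer(d,d))@(p-o)) for o,d in rs]
def blob(mask,near):
    n,l,st,c=cv2.connectedComponentsWithStats(mask.astype(np.uint8)*1)
    i=min((i for i in range(1,n) if st[i,4]>20),key=lambda i:np.hypot(*(c[i]-near)))
    cn=cv2.findContours((l==i).astype(np.uint8),cv2.RETR_EXTERNAL,cv2.CHAIN_APPROX_NONE)[0]
    return c[i],st[i],max(cn,key=cv2.contourArea)
E
python3 - <<'E'
from h import *
s,d=pickle.load(open("pics/d0.pkl","rb")); t,sd=d["top"],d["side"]
print("butt",cross([ray(t,(164.5,249.7)),ray(sd,(253.1,164.3))]))
g=cv2.GaussianBlur(t["pixels"],(0,0),1); h=cv2.cvtColor(g,cv2.COLOR_RGB2HSV)
c,st,cn=blob(h[...,2]<75,(291,233)); r=cv2.minAreaRect(cn); print(st,r)
for p in cv2.boxPoints(r): print("rest",onplane(ray(t,p),10).round(1))
c,st,cn=blob((h[...,1]>90)&(h[...,2]>70),(380,230)); r=cv2.minAreaRect(cn); print(st,r)
for p in cv2.boxPoints(r): print("cradle",onplane(ray(t,p),12).round(1))
E
```

```text
butt (array([493.45841008, 259.67168862, 186.19765307]), [np.float64(3.2327866431115426), np.float64(3.232786643111473)])
[ 257  211   69   39 2041] ((290.9254150390625, 229.4171142578125), (67.48554229736328, 37.527008056640625), 3.012787342071533)
rest [521.4  78.3  10. ]
rest [617.3  75.5  10. ]
rest [609.8 -95.7  10. ]
rest [513.9 -91.4  10. ]
[ 355  188   56   87 2040] ((382.8048400878906, 229.2334747314453), (28.563079833984375, 88.62112426757812), 20.095232009887695)
cradle [ 474.  -168.2   12. ]
cradle [ 688.  -245.9   12. ]
cradle [ 663.1 -314.2   12. ]
cradle [ 450.  -235.3   12. ]
```

```bash
python3 -m handwheel '[[[0,0,0],[-0.0327,-0.0198,-0.007],0],[[0,0,0],[-0.0327,-0.0198,-0.007],0],[[0,0,0],[-0.0327,-0.0198,-0.007],0],[[0,0,0],[-0.0327,-0.0198,-0.007],0],[[0,0,0],[-0.0327,-0.0198,-0.007],0]]'
python3 -m handwheel '[[[0,0,0],[-0.0327,-0.0198,-0.007],0],[[0,0,0],[-0.0327,-0.0198,-0.007],0],[[0,0,0],[-0.0327,-0.0198,-0.007],0],[[0,0,0],[-0.0327,-0.0198,-0.007],0],[[0,0,0],[-0.0327,-0.0198,-0.007],0]]'
python3 -m handwheel '[[[0,0,6.7],[0,0,0],0],[[0,0,6.7],[0,0,0],0],[[0,0,6.7],[0,0,0],0],[[0,0,6.7],[0,0,0],0],[[0,0,6.7],[0,0,0],0]]'
python3 -m handwheel '[[[0,0,6.7],[0,0,0],0],[[0,0,6.7],[0,0,0],0],[[0,0,6.7],[0,0,0],0],[[0,0,6.7],[0,0,0],0],[[0,0,6.7],[0,0,0],0]]'
python3 -m handwheel '[[[0,0,0],[0,0,0],0],[[0,0,0],[0,0,0],0]]'
python3 - <<'E'
from h import *
from cell import ctrl
s=ctrl.read_state(); im=ctrl.get_image("wrist"); pickle.dump((s,im),open("pics/w1.pkl","wb")); print(s["eef_pos"],s["tool_rot"],s["qpos"].round(2),s["clock"])
cv2.imwrite("pics/w1.png",im["pixels"][:,:,::-1])
E
```

```text
clock: 0.57
eef_pos: [391.1, 419.8, 266.4]
tool_rot: [-3.141, -0.0, 2.683]
force: [0.7, 0.1, 0.1]
width: 85.4
gripper_force: 0.0
clock: 0.98
eef_pos: [493.9, 258.6, 301.6]
tool_rot: [-3.141, -0.0, 2.683]
force: [-0.1, -0.0, -0.4]
width: 85.7
gripper_force: 0.0
clock: 1.4
eef_pos: [493.2, 260.2, 301.1]
tool_rot: [-3.141, -0.0, 2.092]
force: [0.1, -0.2, 0.5]
width: 85.3
gripper_force: 0.0
clock: 1.82
eef_pos: [493.1, 260.4, 301.1]
tool_rot: [-3.141, 0.0, 1.508]
force: [-0.4, 0.5, 0.2]
width: 85.6
gripper_force: 0.0
clock: 1.98
eef_pos: [493.1, 260.6, 301.1]
tool_rot: [-3.141, 0.0, 1.517]
force: [0.9, -0.5, -0.6]
width: 85.4
gripper_force: 0.0
[493.10864133 260.56896398 301.08150423] [-3.14126798e+00  4.50120198e-04  1.51692657e+00] [-0.79  0.44  0.37  1.69 -0.18  1.04 -0.41] 1.9833
```

View pics/w1.png

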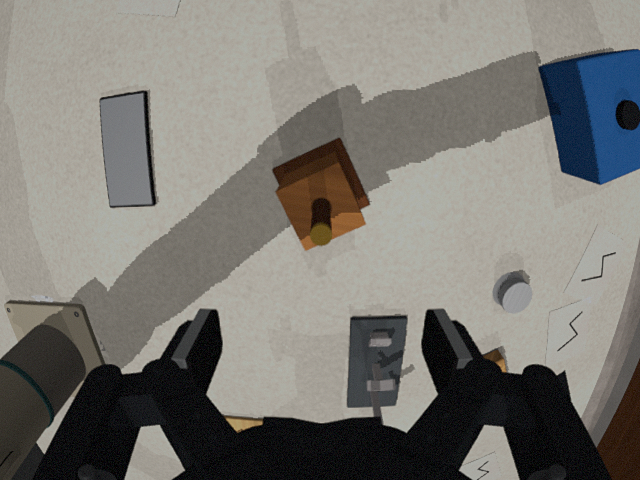

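The wrist view shows the butt at px (321, 234), the stand in front of it, and the rest at (378, 360) between the open fingers. I'll triangulate the butt.

```bash
python3 - <<'E'
from h import *
s,im=pickle.load(open("pics/w1.pkl","rb")); _,d=pickle.load(open("pics/d0.pkl","rb"))
h=cv2.cvtColor(cv2.GaussianBlur(im["pixels"],(0,0),1),cv2.COLOR_RGB2HSV); print(h[234,321],h[243,345],h[215,320])
m=(h[...,0]>18)&(h[...,0]<32)&(h[...,1]>120); m[:, :290]=0;m[:,350:]=0
c,st,cn=blob(m,(321,234)); print(c,st,cv2.minEnclosingCircle(cn))
w=ray(im,c,s); print(onplane(w,190),onplane(w,187))
ws=[w,ray(d["top"],(164.5,249.7)),ray(d["side"],(253.1,164.3))]
print(cross(ws),cross(ws[:2]),cross([ws[0],ws[2]]))
E
```

```text
[ 21 177 104] [ 18  23 168] [ 10 173  34]
[320.4851752  233.53369272] [310 222  21  23 371] ((320.36083984375, 233.24742126464844), 11.265663146972656)
[492.18548386 260.22020541 190.        ] [492.11949577 259.23401619 187.        ]
(array([492.87145638, 259.21231911, 186.82613105]), [np.float64(0.7561394463022652), np.float64(2.9380900135440275), np.float64(3.5694813525609854)]) (array([491.20583039, 260.14483933, 189.05134718]), [np.float64(0.9860538102318299), np.float64(0.9860538102319555)]) (array([494.0343918 , 258.21221574, 186.48766694]), [np.float64(2.094565507692023), np.float64(2.094565507692106)])
```

```bash
python3 -m handwheel '[[[0,0,0],[0,-0.001,0.035],0],[[0,0,0],[0,0,0.035],0],[[0,0,0],[0,0,0.035],0],[[0,0,0],[0,0,0.03],0],[[0,0,0],[0,0,0.017],0]]'
python3 -m handwheel '[[[0,0,0],[0,0,0],0],[[0,0,0],[0,0,0],1],[[0,0,0],[0,0,0],1],[[0,0,0],[0,0,0],1],[[0,0,0],[0,0,0],1]]'
python3 -m handwheel '[[[0,0,0],[0,0,0],1],[[0,0,0],[0,0,0],1],[[0,0,0],[0,0,0],1],[[0,0,0],[0,0,0],1],[[0,0,0],[0,0,0],1]]'
```

```text
clock: 2.45
eef_pos: [490.4, 259.8, 146.0]
tool_rot: [-3.137, 0.002, 1.516]
force: [0.4, -0.3, -0.2]
width: 85.2
gripper_force: 0.0
clock: 2.87
eef_pos: [493.3, 261.0, 150.9]
tool_rot: [3.139, -0.002, 1.514]
force: [0.7, 0.6, 0.0]
width: 38.9
gripper_force: 0.0
clock: 3.28
eef_pos: [492.8, 260.9, 150.2]
tool_rot: [3.141, -0.001, 1.514]
force: [-1.0, -0.3, 6.0]
width: 14.4
gripper_force: 58.3
```

```bash
python3 -m handwheel '[[[0,0,0],[0,0,-0.02],1],[[0,0,0],[0,0,-0.035],1],[[0,0,0],[0,0,-0.035],1],[[0,0,0],[0,0,-0.035],1],[[0,0,0],[0,0,-0.035],1]]'
python3 -m handwheel '[[[0,0,0],[0,0,-0.02],1],[[0,0,0],[0,0,0],1],[[0,0,0],[0,0,0],1]]'
python3 - <<'E'
from h import *
from cell import ctrl
s=ctrl.read_state(); im=ctrl.get_image("wrist"); sd=ctrl.get_image("side"); pickle.dump((s,im,sd),open("pics/w2.pkl","wb")); print(s["eef_pos"],s["tool_rot"],s["qpos"].round(2),s["clock"])
a=np.zeros((520,800,3),np.uint8); a[:480,:440]=im["pixels"][:,100:540,::-1]; a[:480,440:]=cv2.resize(sd["pixels"][60:300,220:400,::-1],(360,480))
cv2.imwrite("pics/w2.png",a)
E
```

```text
clock: 3.7
eef_pos: [491.9, 260.2, 310.7]
tool_rot: [-3.141, 0.001, 1.513]
force: [1.8, -0.1, -1.0]
width: 14.6
gripper_force: 59.0
clock: 3.95
eef_pos: [492.5, 260.7, 330.0]
tool_rot: [3.14, -0.001, 1.514]
force: [-1.0, -0.3, -1.3]
width: 14.3
gripper_force: 59.1
[492.51870903 260.67160299 329.98874209] [ 3.14022357e+00 -1.30257954e-03  1.51356987e+00] [-0.8   0.41  0.38  1.65 -0.17  1.11 -0.42] 3.95
```

View pics/w2.png

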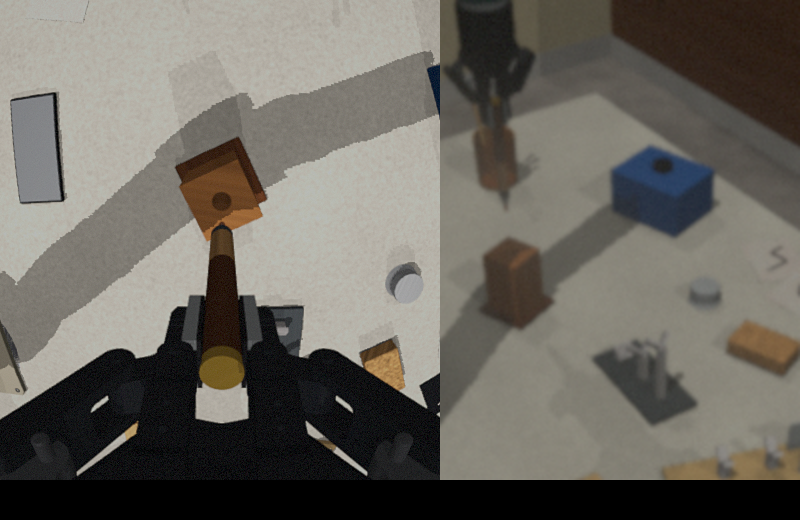

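```bash
python3 - <<'E'
from h import *
s,im,sd=pickle.load(open("pics/w2.pkl","rb")); T=np.linalg.inv(Tool(s))
def tf(r): return T[:3,:3]@r[0]+T[:3,3], T[:3,:3]@r[1]
o,d=tf(ray(im,(322,367),s)); b=o-d*o[0]/d[0]; print("butt in tool if x=0",b)
p,e=cross([ray(im,(322,229),s),ray(sd,(252,164.5))]); print("tip tool",T[:3,:3]@p+T[:3,3],e)
o,d=tf(ray(im,(322,229),s)); print("tip at x=0",o-d*o[0]/d[0])
E
python3 -m handwheel '[[[0,0,0],[-0.0200,0.006,0],1],[[0,0,0],[-0.0355,0.0094,0],1],[[0,0,0],[-0.0355,0.0094,0],1],[[0,0,0],[-0.0355,0.0094,0],1],[[0,0,0],[-0.0355,0.0094,0],1]]'
python3 -m handwheel '[[[0,0,0],[-0.0355,0.0094,0],1],[[0,0,0],[-0.0355,0.0094,0],1],[[0,0,0],[-0.0355,0.0094,0],1],[[0,0,0],[-0.0355,0.0094,0],1],[[0,0,0],[-0.0355,0.0094,0],1]]'
python3 -m handwheel '[[[0,0,0],[-0.017,0.004,0],1],[[0,0,0],[0,0,0],1],[[0,0,0],[0,0,0],1]]'
python3 - <<'E'
from h import *
from cell import ctrl
s=ctrl.read_state(); im=ctrl.get_image("wrist"); pickle.dump((s,im),open("pics/w3.pkl","wb")); print(s["eef_pos"],s["tool_rot"],s["qpos"].round(2),s["clock"])
cv2.imwrite("pics/w3.png",im["pixels"][:,:,::-1])
E
python3 -m handwheel '[[[0,0,0],[-0.020,-0.025,0],1],[[0,0,0],[-0.02,-0.025,0],1],[[0,0,0],[-0.02,-0.025,0],1],[[0,0,0],[0,0,0],1],[[0,0,0],[0,0,0],1]]'
python3 - <<'E'
from h import *
from cell import ctrl
s=ctrl.read_state(); im=ctrl.get_image("wrist"); pickle.dump((s,im),open("pics/w4.pkl","wb")); print(s["eef_pos"],s["tool_rot"],s["qpos"].round(2),s["clock"])
a=pickle.load(open("pics/w3.pkl","rb"))[1]["pixels"][0:240,180:460,::-1]; b=im["pixels"][0:240,180:460,::-1]
cv2.imwrite("pics/w34.png",cv2.convertScaleAbs(cv2.resize(np.hstack([a,b]),None,fx=1.42,fy=1.42,interpolation=cv2.INTER_CUBIC),alpha=1.5))
E
```

```text
butt in tool if x=0 [  0.           0.20714327 -39.54600185]
tip tool [ -6.07143803  -0.51008817 140.95866827] [np.float64(0.7910388047531397), np.float64(0.7910388047531589)]
tip at x=0 [  0.           0.22863154 120.83544243]
clock: 4.47
eef_pos: [525.6, 94.6, 327.4]
tool_rot: [-3.138, 0.001, 1.514]
force: [0.9, -0.4, -0.7]
width: 14.5
gripper_force: 59.1
clock: 4.88
eef_pos: [562.4, -85.1, 327.2]
tool_rot: [-3.138, -0.0, 1.513]
force: [1.3, -0.2, -1.2]
width: 14.6
gripper_force: 59.1
clock: 5.13
eef_pos: [565.3, -101.8, 327.3]
tool_rot: [-3.138, -0.0, 1.51]
force: [0.3, 0.4, -0.3]
width: 14.7
gripper_force: 59.1
[ 565.31416589 -101.78079438  327.34709694] [-3.13782801e+00 -1.32863376e-04  1.51045206e+00] [-0.16  0.46  0.45  1.61 -0.21  1.13  0.28] 5.1333
clock: 5.6
eef_pos: [486.9, -155.6, 329.2]
tool_rot: [-3.141, -0.001, 1.513]
force: [0.7, -0.0, 0.1]
width: 14.4
gripper_force: 59.0
[ 486.87016743 -155.57732283  329.18162038] [-3.14093037e+00 -1.35121018e-03  1.51304212e+00] [-0.08  0.35  0.47  1.77 -0.18  1.07  0.39] 5.6
```

View pics/w34.png

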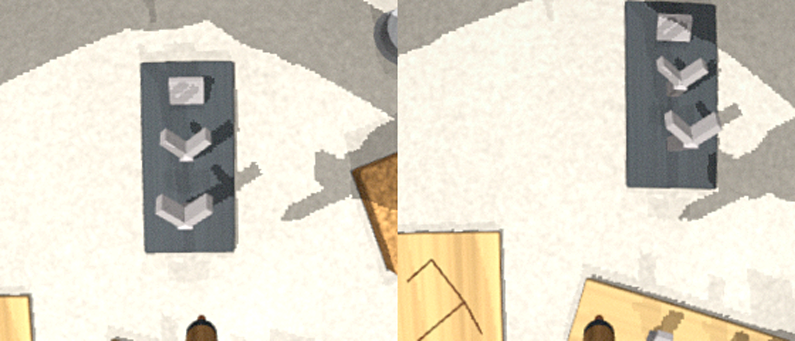

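The pen is held with its butt 39.5 mm behind the TCP and leans about 2° in the grip. Rest notches are visible in both views; I'll enlarge them to pick features.

```bash
python3 - <<'E'
from h import *
a=pickle.load(open("pics/w3.pkl","rb"))[1]["pixels"][35:185,270:355,::-1]; b=pickle.load(open("pics/w4.pkl","rb"))[1]["pixels"][0:150,330:415,::-1]
v=cv2.resize(np.hstack([a,b]),None,fx=4,fy=4,interpolation=cv2.INTER_CUBIC)
for k in range(0,600,40): cv2.line(v,(0,k),(679,k),(0,160,0) if k%200==0 else (60,90,60),1)
for k in range(0,680,40): cv2.line(v,(k,0),(k,599),(0,160,0) if k%200==0 else (60,90,60),1)
cv2.imwrite("pics/w34z.png",v)
E
```

```text
(no output)
```

View pics/w34z.png

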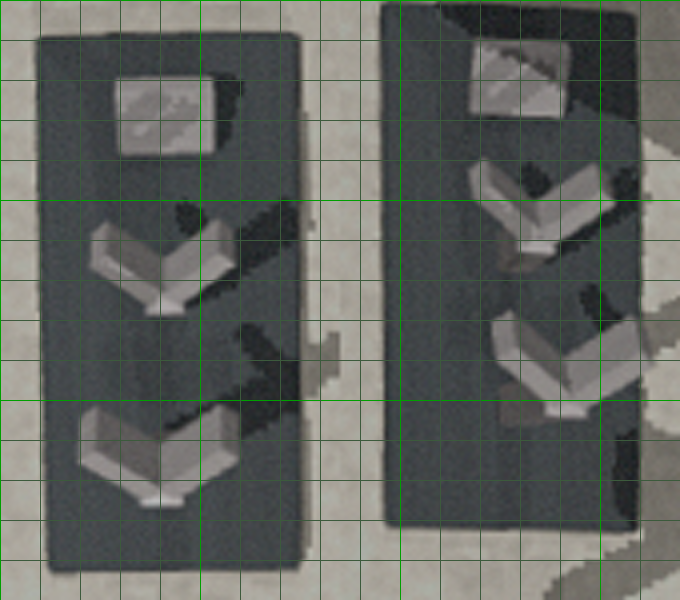

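```bash
cat > rest.py <<'E'
from h import *
s3,i3=pickle.load(open("pics/w3.pkl","rb")); s4,i4=pickle.load(open("pics/w4.pkl","rb"))
r3=lambda u,v: ray(i3,((u+.5)/4-.5+270,(v+.5)/4-.5+35),s3)
r4=lambda u,v: ray(i4,((u-340+.5)/4-.5+330,(v+.5)/4-.5),s4)
B3=np.array([onplane(r3(*p),10) for p in [(38,38),(300,34),(302,569),(50,571)]])
B4=np.array([onplane(r4(*p),10) for p in [(382,4),(636,14),(638,530),(385,526)]])
print(B3.round(1),B4.round(1),B3.mean(0),B4.mean(0))
P={}
for n,a,b in [("foot",(166,116),(520,78)),("UL",(80,438),(492,322)),("UR",(238,434),(655,340)),("Uap",(162,506),(566,416)),("LL",(90,240),(472,182)),("LR",(234,238),(614,192)),("Lap",(165,313),(538,254))]:
    P[n],e=cross([r3(*a),r4(*b)]); print(n,P[n].round(1),np.round(e[0],1))
ax=B3[[0,1]].mean(0)-B3[[2,3]].mean(0); ax4=B4[[0,1]].mean(0)-B4[[2,3]].mean(0); print("yaw",np.arctan2(ax[1],ax[0]),np.arctan2(ax4[1],ax4[0]),np.linalg.norm(ax))
# expected: seat origin via fixed heights from w3 and w4
yaw=np.arctan2((ax+ax4)[1],(ax+ax4)[0]); c,s=np.cos(yaw),np.sin(yaw)
xr=np.array([c,s,0]);yr=np.array([-s,c,0]);z=np.array([0,0,1.]);xt=(xr-z)/2**.5;zt=(xr+z)/2**.5
for r,q in((r3,((166,116),(80,438),(238,434),(90,240),(234,238))),(r4,((520,78),(492,322),(655,340),(472,182),(614,192)))):
    for (n,lo),p in zip([("foot",(90,0,0)),("UL",(-41,19,4)),("UR",(-41,-19,4)),("LL",(27,19,4)),("LR",(27,-19,4))],q):
        off=xt*lo[0]+yr*lo[1]+zt*lo[2]; w=onplane(r(*p),90+off[2])-off; print(n,w.round(1))
E
python3 rest.py
```

```text
[[523.   75.   10. ]
 [602.1  70.7  10. ]
 [593.7 -96.9  10. ]
 [514.8 -92.6  10. ]] [[522.3  74.4  10. ]
 [601.2  71.   10. ]
 [593.  -96.5  10. ]
 [513.8 -92.7  10. ]] [558.38971316 -10.95566486  10.        ] [557.57484722 -10.93816318  10.        ]
foot [560.6  44.5  26. ] 0.1
UL [536.9 -42.  122. ] 1.9
UR [574.8 -45.  119.9] 0.1
Uap [555.2 -62.9 104.5] 0.2
LL [539.5   5.6  62.2] 1.1
LR [578.4   3.2  61.3] 1.6
Lap [557.7 -15.1  56.5] 0.2
yaw 1.5210759589176155 1.5206338185234125 167.77601823752582
foot [557.4 -19.1  90. ]
UL [558.3 -18.3  90. ]
UR [557.2 -17.9  90. ]
LL [557.7 -17.   90. ]
LR [557.3 -17.1  90. ]
foot [557.4 -19.3  90. ]
UL [556.1 -15.3  90. ]
UR [556.6 -18.   90. ]
LL [556.6 -20.3  90. ]
LR [556.5 -21.3  90. ]
```

```bash
python3 -m handwheel '[[[0,6.6,0],[0,0,0],1],[[0,6.6,0],[0,0,0],1],[[0,6.6,0],[0,0,0],1],[[0,6.6,0],[0,0,0],1],[[0,6.6,0],[0,0,0],1]]'
python3 -m handwheel '[[[0,6.6,0],[0,0,0],1],[[0,6.6,0],[0,0,0],1],[[0,0,0],[0,0,0],1],[[0,0,0],[0,0,0],1]]'
cat > go.py <<'E'
from h import *
from cell import ctrl
import sys
O=np.array([557.1,-18.5,90]); y=1.521
xr=np.array([np.cos(y),np.sin(y),0]);yr=np.array([-np.sin(y),np.cos(y),0]);z=np.array([0,0,1.]);xt=(xr-z)/2**.5;zt=(xr+z)/2**.5
def to(lo,M=None):
    s=ctrl.read_state(); T=Tool(s); p=O+xt*lo[0]+yr*lo[1]+zt*lo[2]
    print("tcp in trough",[round(float((s["eef_pos"]-O)@a),1) for a in(xt,yr,zt)],"shift tool mm",(T[:3,:3].T@(p-s["eef_pos"])).round(1))
    if M is not None: print("turn deg",np.degrees(R.from_matrix(T[:3,:3].T@M).as_rotvec()).round(1))
    print("q",s["qpos"].round(2),s["clock"])
E
python3 - <<'E'
from go import *
M=np.c_[zt,-yr,xt]@R.from_euler('y',1.5,degrees=True).as_matrix()
to((-55.5,0,62),M); to((-55.5,0,3.7))
E
```

```text
clock: 6.07
eef_pos: [489.9, -155.1, 329.8]
tool_rot: [3.138, -0.582, 1.519]
force: [0.3, -0.1, -1.8]
width: 14.5
gripper_force: 59.1
clock: 6.4
eef_pos: [488.4, -156.3, 327.4]
tool_rot: [-3.137, -0.806, 1.51]
force: [-0.6, 0.0, 0.7]
width: 14.3
gripper_force: 59.1
tcp in trough [-267.6, 61.7, 68.1] shift tool mm [-10.   61.1 212.1]
turn deg [ 0.2  0.3 -0.4]
q [ 0.5   0.62  0.28  1.61 -0.73  1.58  0.96] 6.4
tcp in trough [-267.6, 61.7, 68.1] shift tool mm [-68.3  61.6 210.9]
q [ 0.5   0.62  0.28  1.61 -0.73  1.58  0.96] 6.4
```

```bash
python3 -m handwheel '[[[0,0,0],[-0.0016,0.0102,0.0353],1],[[0,0,0],[-0.0016,0.0102,0.0353],1],[[0,0,0],[-0.0016,0.0102,0.0353],1],[[0,0,0],[-0.0016,0.0102,0.0353],1],[[0,0,0],[-0.0016,0.0102,0.0353],1]]'
python3 -m handwheel '[[[0,0,0],[-0.0016,0.0102,0.0353],1],[[0,0,-0.4],[0,0,0],1],[[0,0,0],[0,0,0],1],[[0,0,0],[0,0,0],1]]'
python3 - <<'E'
from go import *
M=np.c_[zt,-yr,xt]@R.from_euler('y',1.5,degrees=True).as_matrix()
to((-55.5,0,3.7),M)
w=ctrl.get_image("wrist"); sd=ctrl.get_image("side"); t=ctrl.get_image("top"); pickle.dump((ctrl.read_state(),w,sd,t),open("pics/w5.pkl","wb"))
a=np.zeros((600,800,3),np.uint8); a[:480,:440]=w["pixels"][:,100:540,::-1]
a[:300,440:]=cv2.resize(sd["pixels"][160:260,270:390,::-1],(360,300),interpolation=cv2.INTER_CUBIC); a[300:,440:]=cv2.resize(t["pixels"][180:280,230:350,::-1],(360,300),interpolation=cv2.INTER_CUBIC)
cv2.imwrite("pics/w5.png",cv2.convertScaleAbs(a,alpha=1.4))
E
```

```text
clock: 6.82
eef_pos: [547.4, -33.8, 202.0]
tool_rot: [3.136, -0.803, 1.522]
force: [0.5, -0.6, -0.1]
width: 14.5
gripper_force: 59.1
clock: 7.15
eef_pos: [558.1, -12.7, 177.0]
tool_rot: [3.131, -0.804, 1.529]
force: [-0.4, -0.2, -0.1]
width: 14.5
gripper_force: 59.1
tcp in trough [-57.4, -0.8, 65.6] shift tool mm [-62.   -1.1   0.7]
turn deg [0.3 0.4 0.3]
q [ 0.3   0.78  0.18  1.78 -0.94  1.2   1.04] 7.15
```

View pics/w5.png

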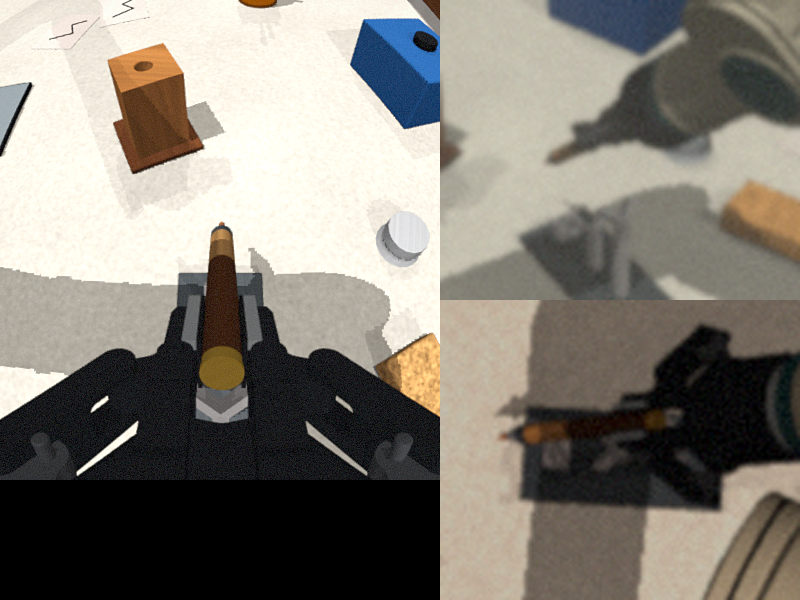

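The wrist shows the pen over the rest with its tip at px (322, 223). The tip is at (250.7, 225.3) in the top view and (306.3, 213.7) in the side view. I'll check the pen line in the trough frame.

```bash
python3 - <<'E'
from go import *
s,w,sd,t=pickle.load(open("pics/w5.pkl","rb")); T=np.linalg.inv(Tool(s))
a,b,c=ray(w,(322,223),s),ray(t,(250.7,225.3)),ray(sd,(306.3,213.7))
for r in ([a,b],[a,c],[a,b,c]):
    p,e=cross(r); print("tip trough",[round(float((p-O)@k),1) for k in(xt,yr,zt)],"tool",(T[:3,:3]@p+T[:3,3]).round(1),np.round(e,1))
p,e=cross([ray(w,(322,367),s),ray(t,(302,219.3))]); print("butt",[round(float((p-O)@k),1) for k in(xt,yr,zt)],(T[:3,:3]@p+T[:3,3]).round(1),np.round(e,1))
E
```

```text
tip trough [81.5, -1.9, 65.9] tool [ -0.8  -0.  140.6] [0.3 0.3]
tip trough [77.4, -4.2, 64.3] tool [ -2.3   2.3 136.5] [3.4 3.4]
tip trough [81.4, -3.9, 64.3] tool [ -2.4   1.9 140.4] [2.4 2.5 4.8]
butt [-98.7, -1.3, 65.2] [  1.9   0.7 -39.6] [1.2 1.2]
```

```bash
python3 -m handwheel '[[[0,0,0],[-0.015,-0.0012,0.0035],1],[[0,0,0],[-0.02,0,0],1],[[0,0,0],[-0.015,0,0],1],[[0,0,0],[-0.008,0,0],1],[[0,0,0],[-0.003,0,0],1]]'
python3 -m handwheel '[[[0,0,0],[0,0,0],1],[[0,0,0],[0,0,0],1],[[0,0,0],[-0.001,0,0],1],[[0,0,0],[0,0,0],1]]'
python3 -m handwheel '[[[0,0,0],[-0.001,0,0],1],[[0,0,0],[0,0,0],1]]'
python3 -m handwheel '[[[0,0,0],[-0.001,0,0],1],[[0,0,0],[0,0,0],1]]'
python3 - <<'E'
from go import *
to((-55.5,0,2))
E
```

```text
clock: 7.72
eef_pos: [554.5, -54.9, 128.5]
tool_rot: [3.136, -0.808, 1.519]
force: [-0.3, 1.6, 2.2]
width: 14.7
gripper_force: 59.3
clock: 8.05
eef_pos: [554.4, -53.9, 128.8]
tool_rot: [3.134, -0.806, 1.525]
force: [-0.3, -0.3, -0.5]
width: 14.4
gripper_force: 59.3
clock: 8.22
eef_pos: [554.5, -54.5, 128.2]
tool_rot: [3.134, -0.807, 1.524]
force: [0.7, 0.1, -0.2]
width: 14.6
gripper_force: 59.3
clock: 8.38
eef_pos: [554.8, -54.8, 127.8]
tool_rot: [3.133, -0.808, 1.525]
force: [0.4, 1.0, 1.3]
width: 14.6
gripper_force: 59.3
tcp in trough [-52.5, 0.5, 1.0] shift tool mm [ 1.1  0.6 -3. ]
q [ 0.37  0.88  0.18  1.74 -0.93  1.2   1.12] 8.3833
```

```bash
python3 -m handwheel '[[[0,0,0],[-0.001,0,0],1],[[0,0,0],[0,0,0],1]]' | egrep 'pos|force'
python3 -m handwheel '[[[0,0,0],[-0.001,0,0],1],[[0,0,0],[0,0,0],1]]'| egrep 'pos|force'
python3 - <<'E'
from go import *
to((-55.5,0,0)); 
w=ctrl.get_image("wrist"); s=ctrl.read_state(); print([f.round(1) for f in (s["force"],s["torque"])])
E
```

```text
eef_pos: [555.0, -55.1, 127.4]
force: [3.1, 3.4, 5.0]
gripper_force: 59.3
eef_pos: [555.1, -55.3, 127.1]
force: [3.2, 3.7, 6.9]
gripper_force: 59.3
tcp in trough [-52.3, 0.1, 0.2] shift tool mm [-0.1  0.2 -3.2]
q [ 0.37  0.88  0.18  1.74 -0.93  1.2   1.12] 8.7167
[array([3.1, 3.9, 6.1]), array([ 0.9, -0.4, -0.4])]
```

```bash
python3 -m handwheel '[[[0,0,0],[0,0,0],0.4],[[0,0,0],[0,0,0],0.2],[[0,0,0],[0,0,0],0],[[0,0,0],[0,0,0],0],[[0,0,0],[0,0,0],0]]'
python3 -m handwheel '[[[0,0,0],[0,0,0],0],[[0,0,0],[0,0,0],0],[[0,0,0],[0,0,-0.01],0],[[0,0,0],[0,0,-0.025],0],[[0,0,0],[0,0,-0.035],0]]'
python3 -m handwheel '[[[0,0,0],[0,0,-0.035],0],[[0,0,0],[0,0,-0.02],0],[[0,0,0],[0,0,0],0],[[0,0,0],[0,0,0],0]]'
python3 - <<'E'
from go import *
to((-55.5,0,0)); w=ctrl.get_image("wrist"); sd=ctrl.get_image("side"); t=ctrl.get_image("top"); pickle.dump((ctrl.read_state(),w,sd,t),open("pics/w6.pkl","wb"))
# pen colours: brass butt in wrist, top
for n,im,g in(("wrist",w,(322,330)),("top",t,(302,232)),("side",sd,(325,235))):
    h=cv2.cvtColor(cv2.GaussianBlur(im["pixels"],(0,0),1),cv2.COLOR_RGB2HSV)
    m=(h[...,0]>18)&(h[...,0]<32)&(h[...,1]>110)&(h[...,2]>40)
    try: print(n,blob(m,g)[:2])
    except Exception as e: print(n,e)
E
```

```text
clock: 9.18
eef_pos: [554.0, -57.6, 125.3]
tool_rot: [3.135, -0.805, 1.522]
force: [0.2, -0.3, -0.3]
width: 74.1
gripper_force: 0.0
clock: 9.6
eef_pos: [550.3, -105.5, 174.1]
tool_rot: [3.14, -0.81, 1.523]
force: [0.7, -1.2, 0.2]
width: 85.3
gripper_force: 0.0
clock: 9.93
eef_pos: [549.2, -148.4, 212.8]
tool_rot: [3.132, -0.805, 1.523]
force: [0.3, 0.7, 0.3]
width: 85.3
gripper_force: 0.0
tcp in trough [-178.9, 1.5, -5.2] shift tool mm [  2.8   0.5 123.5]
q [ 0.47  0.81  0.24  1.58 -0.81  1.43  1.03] 9.9333
wrist (array([322.17827869, 241.11065574]), array([310, 229,  25,  25, 488], dtype=int32))
top (array([348.03174603, 299.46825397]), array([336, 297,  28,   6, 126], dtype=int32))
side (array([553.16993464, 392.2875817 ]), array([539, 376,  27,  33, 153], dtype=int32))
```

```bash
python3 - <<'E'
from go import *
s,w,sd,t=pickle.load(open("pics/w6.pkl","rb"))
o,d=ray(w,(322.2,241.1),s); q=o+d*((O-o)@zt)/(d@zt); print("butt at zt=0:",[round(float((q-O)@k),1) for k in(xt,yr,zt)])
h=cv2.cvtColor(cv2.GaussianBlur(w["pixels"],(0,0),1),cv2.COLOR_RGB2HSV)
m=(h[...,2]<75)&(h[...,1]>120)&(h[...,0]<15); m[:140]=0;m[260:]=0;m[:,280:]=m[:,280:]; m[:,:280]=0;m[:,370:]=0
c,st,cn=blob(m,(322,210)); print(c,st,cv2.minAreaRect(cn))
# cork (bright brown) near tip
m=(h[...,0]>8)&(h[...,0]<24)&(h[...,1]>70)&(h[...,2]>75); m[:120]=0;m[225:]=0;m[:,:290]=0;m[:,355:]=0
n,l,stt,cc=cv2.connectedComponentsWithStats(m.astype(np.uint8)); print(stt[1:][stt[1:,4]>20],cc[1:][stt[1:,4]>20])
E
```

```text
butt at zt=0: [-85.6, 1.5, 0.0]
[322.37333333 215.51333333] [313 200  19  32 450] ((322.0, 215.5), (31.0, 18.0), 90.0)
[[315 189  16  14 131]] [[322.44274809 195.05343511]]
```

```bash
python3 -m handwheel '[[[0,0,0],[0.03,0,0],0],[[0,0,0],[0.04,0,0],0],[[0,0,0],[0.04,0,0],0],[[0,0,0],[0.035,0,0],0],[[0,0,0],[0.015,0,0],0]]' | grep -E "pos|rot"
python3 -m handwheel '[[[0,-6.9,0],[0,0,0],0],[[0,-6.9,0],[0,0,0],0],[[0,-6.9,0],[0,0,0],0],[[0,-6.9,0],[0,0,0],0],[[0,-6.9,0],[0,0,0],0]]' | grep -E "pos|rot"
python3 -m handwheel '[[[0,-6.9,0],[0,0,0],0],[[0,-6.9,0],[0,0,0],0],[[0,-6.9,0],[0,0,0],0],[[0,0,0],[0,0,0],0],[[0,0,0],[0,0,0],0]]' | grep -E "pos|rot"
python3 -m handwheel '[[[0,-6.9,0],[0,0,0],0],[[0,-6.9,0],[0,0,0],0],[[0,-6.9,0],[0,0,0],0],[[0,-6.9,0],[0,0,0],0],[[0,-6.9,0],[0,0,0],0]]' | grep -E "pos|rot"
python3 -m handwheel '[[[0,0,0],[0,0,0],0],[[0,0,0],[0,0,0],0]]' | grep -E "pos|rot"
python3 - <<'E'
from go import *
to((0,0,100),np.c_[xt,-yr,-zt])
E
```

```text
eef_pos: [554.5, -30.9, 330.7]
tool_rot: [3.131, -0.81, 1.533]
eef_pos: [554.3, -36.9, 327.6]
tool_rot: [3.136, -0.198, 1.519]
eef_pos: [553.9, -32.3, 325.9]
tool_rot: [3.14, 0.157, 1.526]
eef_pos: [554.3, -38.0, 328.1]
tool_rot: [3.134, 0.763, 1.51]
eef_pos: [553.8, -36.5, 325.9]
tool_rot: [3.141, 0.759, 1.518]
tcp in trough [-179.6, 2.4, 154.0] shift tool mm [178.1   2.1  58.7]
turn deg [-0.1 -1.5 -0.1]
q [-0.83  0.66  0.74  1.67  0.34  1.15 -0.39] 11.9167
```

```bash
python3 -m handwheel '[[[0,0,0],[0.028,0.0004,0.0085],0],[[0,0,0],[0.033,0.0004,0.0085],0],[[0,0,0],[0.033,0.0004,0.0085],0],[[0,0,0],[0.033,0.0004,0.0085],0],[[0,0,0],[0.033,0.0004,0.0085],0]]' | grep -E "pos|rot"
python3 -m handwheel '[[[0,-1.5,0],[0.018,0,0.006],0],[[0,0,0],[0,0,0],0],[[0,0,0],[0,0,0],0]]' | grep -E "pos|rot"
python3 - <<'E'
from go import *
to((0,0,-17),np.c_[xt,-yr,-zt])
s=ctrl.read_state(); w=ctrl.get_image("wrist"); pickle.dump((s,w),open("pics/w7.pkl","wb"))
px=w["pixels"]; h=cv2.cvtColor(cv2.GaussianBlur(px,(0,0),1),cv2.COLOR_RGB2HSV)
for v in range(60,480,20): print(v,h[v,322],end=" ")
cv2.imwrite("pics/w7.png",cv2.convertScaleAbs(px[:,:,::-1],alpha=1.3))
E
```

```text
eef_pos: [562.3, 47.4, 187.5]
tool_rot: [3.131, 0.755, 1.504]
eef_pos: [562.5, 56.4, 171.1]
tool_rot: [3.135, 0.784, 1.51]
tcp in trough [-4.2, -1.7, 110.5] shift tool mm [  4.1  -1.6 127.5]
turn deg [-0.1 -0.1 -0.5]
q [-0.89  0.93  0.65  1.65  0.23  1.05 -0.58] 12.5833
60 [102  21  61] 80 [ 8 11 94] 100 [  0   9 144] 120 [ 15   5 104] 140 [  0   0 106] 160 [ 16 139 141] 180 [ 16 138 140] 200 [ 16 140 140] 220 [ 16 138 152] 240 [ 11 166  72] 260 [ 11 166  72] 280 [ 11 172  71] 300 [ 10 169  71] 320 [ 11 159  72] 340 [ 20 136 133] 360 [ 21  59 129] 380 [ 21  58 127] 400 [ 20  58 124] 420 [ 20  57 125] 440 [105  32  16] 460 [120  18  14]
```

View pics/w7.png

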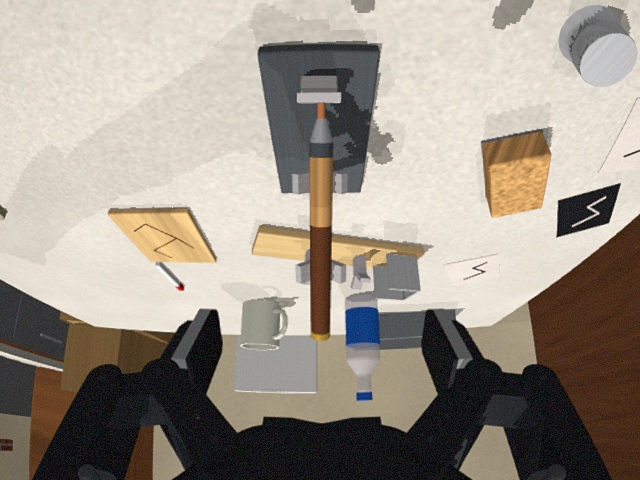

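The wrist view (pics/w7) shows the pen leaning straight in both notches: tip at the foot plate at px (321, 102), butt at (320, 340), notches at rows 182 and 268. Next I'll check its middle numerically, then descend.

```bash
python3 - <<'E'
from go import *
s,w=pickle.load(open("pics/w7.pkl","rb")); s6,w6=pickle.load(open("pics/w6.pkl","rb"))[:2]
for p in((320.5,102),(320,340)):
    o,d=ray(w,p,s); q=o+d*((O-o)@zt)/(d@zt); print([round(float((q-O)@k),1) for k in(xt,yr,zt)])
p,e=cross([ray(w,(320,338),s),ray(w6,(322.2,241.1),s6)]); print("butt 2 views",[round(float((p-O)@k),1) for k in(xt,yr,zt)],e)
to((0,0,-17))
E
```

```text
[88.0, -1.6, -0.0]
[-95.9, 0.3, 0.0]
butt 2 views [-92.4, 0.9, 2.2] [np.float64(0.6372248500014238), np.float64(0.6372248500015005)]
tcp in trough [-5.7, -2.1, 110.9] shift tool mm [  5.5  -2.2 127.9]
q [-0.89  0.92  0.65  1.65  0.23  1.05 -0.58] 12.6333
```

```bash
python3 -m handwheel '[[[0,0,0],[0.003,-0.0015,0.02],0],[[0,0,0],[0,0,0.035],0],[[0,0,0],[0,0,0.035],0],[[0,0,0],[0,0,0.025],0],[[0,0,0],[0,0,0.008],0]]' | grep -E "pos|rot|force"
python3 -m handwheel '[[[0,0,0],[0,0,0.004],0],[[0,0,0],[0,0,0],0],[[0,0,0],[0,0,0],0]]' | grep -E "pos|rot|force"
python3 - <<'E'
from go import *
to((-2,0,-17),np.c_[xt,-yr,-zt])
E
```

```text
eef_pos: [555.2, -31.6, 82.5]
tool_rot: [3.134, 0.787, 1.505]
force: [-0.8, -1.7, 0.5]
gripper_force: 0.0
eef_pos: [558.0, -27.7, 79.5]
tool_rot: [3.131, 0.783, 1.511]
force: [-0.2, 0.1, 0.7]
gripper_force: 0.0
tcp in trough [1.0, -1.3, -13.9] shift tool mm [-3.  -1.3  3.1]
turn deg [ 0.2 -0.1 -0.4]
q [-0.79  1.04  0.64  1.79  0.25  0.76 -0.6 ] 13.3
```

```bash
python3 -m handwheel '[[[0,0,0],[-0.002,-0.001,0.002],0],[[0,0,0],[0,0,0],1],[[0,0,0],[0,0,0],1],[[0,0,0],[0,0,0],1],[[0,0,0],[0,0,0],1]]' | grep -E "pos|width|force"
python3 -m handwheel '[[[0,0,0],[0,0,0],1],[[0,0,0],[0,0,0],1],[[0,0,0],[0,0,0],1],[[0,0,0],[0,0,0],1],[[0,0,0],[0,0,0],1]]' | grep -E "pos|width|force"
python3 -m handwheel '[[[0,0,0],[0,0,-0.01],1],[[0,0,0],[0,0,-0.025],1],[[0,0,0],[0,0,-0.035],1],[[0,0,0],[0,0,-0.035],1],[[0,0,0],[0,0,-0.035],1]]' | grep -E "pos|width|force"
python3 -m handwheel '[[[0,0,0],[0,0,-0.035],1],[[0,0,0],[0,0,-0.035],1],[[0,0,0],[0,0,-0.025],1],[[0,0,0],[0,0,0],1],[[0,0,0],[0,0,0],1]]' | grep -E "pos|width|force"
```

```text
eef_pos: [555.5, -30.9, 78.2]
force: [0.6, -0.4, 0.5]
width: 38.9
gripper_force: 0.0
eef_pos: [556.7, -30.9, 78.2]
force: [3.8, 0.7, 0.7]
width: 14.1
gripper_force: 58.4
eef_pos: [558.2, 68.7, 178.1]
force: [0.7, 1.1, -0.5]
width: 14.2
gripper_force: 58.5
eef_pos: [562.5, 136.0, 244.5]
force: [-1.0, -0.4, -1.6]
width: 14.3
gripper_force: 58.5
```

```bash
python3 -m handwheel '[[[0,6.4,0],[0,0,-0.01],1],[[0,6.4,0],[0,0,-0.01],1],[[0,6.4,0],[0,0,-0.01],1],[[0,6.4,0],[0,0,-0.01],1],[[0,6.4,0],[0,0,-0.01],1]]' | grep -E "pos|rot"
python3 -m handwheel '[[[0,6.4,0],[0,0,0],1],[[0,6.4,0],[0,0,0],1],[[0,0,7.1],[0,0,0],1],[[0,0,7.1],[0,0,0],1],[[0,0,7.1],[0,0,0],1]]' | grep -E "pos|rot"
python3 -m handwheel '[[[0,0,7.1],[0,0,0],1],[[0,0,7.1],[0,0,0],1],[[0,0,7.1],[0,0,0],1],[[0,0,7.1],[0,0,0],1],[[0,0,7.1],[0,0,0],1]]' | grep -E "pos|rot"
python3 -m handwheel '[[[0,0,7.1],[0,0,0],1],[[0,0,7.1],[0,0,0],1],[[0,0,7.1],[0,0,0],1],[[0,0,7.1],[0,0,0],1],[[0,0,7.1],[0,0,0],1]]' | grep -E "pos|rot"
python3 -m handwheel '[[[0,0,7.1],[0,0,0],1],[[0,0,7.1],[0,0,0],1],[[0,0,0],[0,0,0],1],[[0,0,0],[0,0,0],1]]'
python3 - <<'E'
from go import *
s=ctrl.read_state(); print(Tool(s)[:3,:3].T@(np.array([452,-124,300])-s["eef_pos"]),s["qpos"].round(2))
E
```

```text
eef_pos: [562.9, 160.2, 285.6]
tool_rot: [3.139, 0.223, 1.516]
eef_pos: [562.6, 157.8, 284.8]
tool_rot: [3.14, 0.004, 1.135]
eef_pos: [562.3, 159.4, 284.4]
tool_rot: [3.137, 0.003, 0.518]
eef_pos: [562.4, 159.5, 284.4]
tool_rot: [3.137, -0.0, -0.102]
clock: 16.97
eef_pos: [563.0, 160.0, 284.7]
tool_rot: [3.137, -0.003, -0.339]
force: [-0.3, -0.7, -1.2]
width: 13.7
gripper_force: 58.5
[-10.08290567 304.81619028 -14.02998053] [-0.87  0.63  0.93  1.65 -0.54  1.14 -1.71]
```

```bash
python3 -m handwheel '[[[0,0,0],[-0.0013,0.025,-0.0018],1],[[0,0,0],[-0.0013,0.039,-0.0018],1],[[0,0,0],[-0.0013,0.039,-0.0018],1],[[0,0,0],[-0.0013,0.039,-0.0018],1],[[0,0,0],[-0.0013,0.039,-0.0018],1]]' | grep -E "pos|rot"
python3 -m handwheel '[[[0,0,0],[-0.0013,0.039,-0.0018],1],[[0,0,0],[-0.0013,0.039,-0.0018],1],[[0,0,0],[-0.0013,0.039,-0.0018],1],[[0,0,0],[0,0.007,0],1],[[0,0,0],[0,0,0],1]]' | grep -E "pos|rot"
python3 -m handwheel '[[[0,0,0],[0,0,0],1],[[0,0,0],[0,0,0],1]]' | grep -E "pos|rot"
cat > snap.py <<'E'
from h import *
from cell import ctrl
import sys
s=ctrl.read_state(); w=ctrl.get_image("wrist"); pickle.dump((s,w),open(f"pics/{sys.argv[1]}.pkl","wb"))
E
python3 snap.py w8
python3 -m handwheel '[[[0,0,0],[0,0.03,0],1],[[0,0,0],[0,0.038,0],1],[[0,0,0],[0,0.038,0],1],[[0,0,0],[0,0.034,0],1],[[0,0,0],[0,0,0],1]]' | grep -E "pos|rot"
python3 -m handwheel '[[[0,0,0],[0,0,0],1],[[0,0,0],[0,0,0],1]]' | grep -E "pos|rot"
python3 snap.py w9
python3 - <<'E'
from h import *
for n in("w8","w9"):
    s,w=pickle.load(open(f"pics/{n}.pkl","rb")); h=cv2.cvtColor(cv2.GaussianBlur(w["pixels"],(0,0),1),cv2.COLOR_RGB2HSV)
    print(n); 
    for v in range(0,320,10): print("%3d"%v,"".join("W" if (a:=h[v,u])[1]>75 and a[2]>90 else "#" if a[2]<60 else "g" if a[2]<118 else "+" if a[2]<150 else "." for u in range(60,600,6)))
E
```

```text
eef_pos: [495.9, -9.1, 294.9]
tool_rot: [3.14, -0.004, -0.338]
eef_pos: [450.6, -126.2, 301.3]
tool_rot: [3.14, -0.006, -0.345]
eef_pos: [452.9, -121.5, 300.5]
tool_rot: [3.141, -0.005, -0.338]
eef_pos: [403.2, -261.2, 302.0]
tool_rot: [3.134, -0.007, -0.348]
eef_pos: [406.7, -253.4, 300.7]
tool_rot: [3.141, -0.005, -0.338]
w8
  0 .............gggWWWWWWWWgg........................WW#WWWWWg#.................ggg####ggWggg
 10 ............gggggWWWWggg+.........................WWWWWWWWgW..................gggggggggg..
 20 ...++gg....++ggggggW##gg+.........................WWWWWWWWWW....................+++.......
 30 .+...+g+..+++gggggggg++++.........................WWW+..+++W..............................
 40 .....gg+..g+++++gg+++++++g+...+...................WWWWgggWWW..............................
 50 ....ggg..++++++++++++++++++g..g...................WWWWWWWWWW..............................
 60 .........g+g+g+++++++++++g++++++..................WWWWWWWWWW..............................
 70 ........++++++++++++++++g+++++++..................WWWWWWWWWW..............................
 80 .......
[... 4611 characters left out ...]
...........+.......................
250 gggggg........................WWWWWWWWWWggWWWWWWWW...........+g+.WWW......................
260 +gggggg.......................WWWWWWWWWWWgWWWWWWWW.....gg+................................
270 gggg+ggg.......................WWWWWWWWWWgWWWWWWWWW.+.....................................
280 .+gg+ggg++.....................WWWWWWWWWWgWWWWWWW.........................................
290 ..ggggggg+++....................WWWWWWWWWgWWWWW+..........................................
300 ....ggggggg++....................W....+##ggWWWWggg........................................
310 .....gggg+++++......................##gg#ggWWWW#gg##......................................
```

```bash
python3 - <<'E'
from h import *
for n,u0 in(("w8",350),("w9",228)):
    s,w=pickle.load(open(f"pics/{n}.pkl","rb")); h=cv2.cvtColor(cv2.GaussianBlur(w["pixels"],(0,0),.7),cv2.COLOR_RGB2HSV)
    W=(h[...,1]>75)&(h[...,2]>60)
    print(n,"edges",[(v,*(np.flatnonzero(W[v,u0:u0+90])[[0,-1]]+u0)) for v in(10,60,70,110,120,130,145)],"near end",[np.flatnonzero(W[:200,u])[-1] for u in range(u0+25,u0+55,8)])
    for v in list(range(18,52,2))+list(range(78,110,2)): print("%3d"%v,"".join("W" if (a:=h[v,u])[1]>75 else "#" if a[2]<70 else "g" if a[2]<118 else "+" if a[2]<150 else "." for u in range(u0,u0+80)))
E
```

```text
w8 edges [(10, np.int64(359), np.int64(418)), (60, np.int64(359), np.int64(417)), (70, np.int64(358), np.int64(417)), (110, np.int64(357), np.int64(416)), (120, np.int64(357), np.int64(415)), (130, np.int64(357), np.int64(415)), (145, np.int64(357), np.int64(414))] near end [np.int64(157), np.int64(157), np.int64(157), np.int64(158)]
 18 .....++ggWWWWWWWWWWWWWWWWWWWWWWWWWWWWWWWWWWWWWWWWWWWWWWWWWWWWWWWWWWWW...........
 20 ......+ggWWWWWWWWWWWWWWWWWWWWWWWWWWWWWWWWWWWWWWWWWWWWWWWWWWWWWWWWWWW............
 22 ......+ggWWWWWWWWWWWWWWWWWWWWWW...WWWWWWWWWWWWWWWWWWWWWWWWWWWWWWWWWWW...........
 24 ......+ggWWWWWWWWWWWWWWWWWWW++++++....++WWWWWWWWWWWWWWWWWWWWWWWWWWWWW...........
 26 ......+ggWWWWWWWWWWWWWWWWWWWg++++.........+++++++++++++++++++...WWWWW...........
 28 ......+ggWWWWWWWWWWWWWWWWWWW+++++...........+++++++++++++++++...WWWWW...........
 30 ......+ggWWWWWWWWWWWWWWWWWWW+++++...........+++++++++++++++++...WWWWW...........
 32 .....+gggWWWWWWWWWWWWWWWWWWW+++++...........+++++++++++++++++...WWWWW++++.......
 34 ......+ggWWWWWWWWWWWWWWWWWWWgggg++..........+++++++++++++++++...WWWWW++.........
[... 4481 characters left out ...]
WWWWWWWWW+..........
 94 gggggggggWWWWWWWggggggggggggggggggggggggggggggggggg+WWWWWWWWWWWWWWWWW+..........
 96 gggggggggWWWWWWggggggggggggggggggggggggggggggggggggWWWWWWWWWWWWWWWWWW+..........
 98 gggggggggWWWWWWWggggggggggggggggggggggggggggggWWWWWWWWWWWWWWWWWWWWWWW+..........
100 gggggggggWWWWWWWWWWWWWWWWWWWWWWWWWWWWWWWWWWWWWWWWWWWWWWWWWWWWWWWWWWWW+..........
102 +ggggggggWWWWWWWWWWWWWWWWWWWWWWWWWWWWWWWWWWWWWWWWWWWWWWWWWWWWWWWWWWWW+..........
104 +ggggggggWWWWWWWWWWWWWWWWWWWWWWWWWWWWWWWWWWWWWWWWWWWWWWWWWWWWWWWWWWWW+..........
106 gggggggggWWWWWWWWWWWWWWWWWWWWWWWWWWWWWWWWWWWWWWWWWWWWWWWWWWWWWWWWWWWW+..........
108 gggggggggWWWWWWWWWWWWWWWWWWWWWWWWWWWWWWWWWWWWWWWWWWWWWWWWWWWWWWWWWWWW+..........
```

```bash
python3 - <<'E'
from h import *
A,B=[pickle.load(open(f"pics/{n}.pkl","rb")) for n in("w8","w9")]
ra=lambda p:ray(A[1],p,A[0]); rb=lambda p:ray(B[1],p,B[0])
P=[]; D=[]
for n,a,b in [("NL",(376.5,91.7),(243.5,91.7)),("NR",(412.5,91.7),(279.5,91.7)),("FL",(377.5,29.7),(243.5,29.7)),("FR",(413.5,31.5),(280.5,29.7))]:
    p,e=cross([ra(a),rb(b)]); print(n,p.round(1),round(e[0],1),onplane(ra(a),54).round(1),onplane(rb(b),54).round(1)); P.append((onplane(ra(a),54)+onplane(rb(b),54))/2)
P=np.array(P); c=P.mean(0); ax=P[2]+P[3]-P[0]-P[1]; print("centre",c,"yaw",np.arctan2(ax[1],ax[0]),np.linalg.norm(ax)/2)
for r,q in((ra,[(358.5,10),(418.5,10),(357,120),(415.5,120)]),(rb,[(238.5,10),(298.5,10),(237,60),(297.5,60)])):
    e=np.array([onplane(r(p),12) for p in q]); m=(e[::2]+e[1::2])/2; d=m[0]-m[1]; d/=np.linalg.norm(d); print("base yaw",np.arctan2(d[1],d[0]),"centreline offset of c",np.cross(d[:2],(c-m[0])[:2]),"width",np.linalg.norm((e[0]-e[1])[:2]))
print("near end",[(onplane(ra((385,157.5)),12)-c).round(1),(onplane(rb((270,157.5)),12)-c).round(1)])
E
```

```text
NL [ 539.3 -213.9   48.7] 0.7 [ 538.5 -212.8   54. ] [ 539.1 -215.    54. ]
NR [ 526.6 -250.2   50.1] 1.2 [ 527.7 -249.6   54. ] [ 525.1 -250.2   54. ]
FL [ 603.1 -237.    51. ] 0.9 [ 601.8 -236.    54. ] [ 603.1 -237.6   54. ]
FR [ 589.9 -273.6   49.5] 0.7 [ 589.9 -272.4   54. ] [ 588.  -273.5   54. ]
centre [ 564.14325327 -243.38364822   54.        ] yaw -0.34949533490203294 67.0977918156645
base yaw -0.3552734447880586 centreline offset of c -0.7556079843696324 width 70.87754817772148
base yaw -0.35639050713154385 centreline offset of c 0.32765965885283777 width 69.9110871088636
near end [array([-101.4,   38.4,  -42. ]), array([-103.2,   33.6,  -42. ])]<stdin>:9: DeprecationWarning: Arrays of 2-dimensional vectors are deprecated. Use arrays of 3-dimensional vectors instead. (deprecated in NumPy 2.0)
```

```bash
cat > cr.py <<'E'
from h import *
from cell import ctrl
C=np.array([564.1,-243.4,0]); y=-0.354
xc=np.array([np.cos(y),np.sin(y),0]); yc=np.array([-np.sin(y),np.cos(y),0])
s=ctrl.read_state(); T=Tool(s); M=np.c_[xc,-yc,[0,0,-1]]
d=s["eef_pos"]-C; print("tcp in cradle",[round(float(d@a),1) for a in(xc,yc)],d[2].round(1),"turn",np.degrees(R.from_matrix(T[:3,:3].T@M).as_rotvec()).round(1),"shift",(T[:3,:3].T@(C+1.6*xc+[0,0,33]-s["eef_pos"])).round(1),"f",s["force"].round(1),s["clock"],s["qpos"].round(2))
E
python3 cr.py
```

```text
tcp in cradle [-144.1, -63.4] 300.7 turn [ 0.1 -0.3  1. ] shift [145.5 -61.2 268.3] f [ 0.4  0.2 -0.8] 18.65 [-0.17  0.43  0.96  1.9  -0.41  1.02 -0.94]
```

```bash
python3 -m handwheel '[[[0,0,1.0],[0,0,0.03],1],[[0,0,0],[0.036,-0.016,0.02],1],[[0,0,0],[0.036,-0.016,0.02],1],[[0,0,0],[0.036,-0.016,0.02],1],[[0,0,0],[0.036,-0.016,0.02],1]]' | grep -E "pos|rot"
python3 -m handwheel '[[[0,0,0],[0,0,0.035],1],[[0,0,0],[0,0,0.03],1],[[0,0,0],[0,0,0.01],1],[[0,0,0],[0,0,0],1],[[0,0,0],[0,0,0],1]]' | grep -E "pos|rot"
python3 cr.py
```

```text
eef_pos: [557.5, -242.9, 194.8]
tool_rot: [3.142, -0.005, -0.354]
eef_pos: [555.6, -245.9, 121.9]
tool_rot: [3.14, -0.006, -0.357]
tcp in cradle [-7.2, -5.3] 121.9 turn [ 0.1 -0.3 -0.2] shift [ 8.2 -5.5 89. ] f [-0.3 -0.6 -0.5] 19.4833 [-0.05  0.82  0.72  1.76 -0.71  0.84 -0.92]
```

```bash
python3 -m handwheel '[[[0,0,0],[0.008,-0.0055,0.02],1],[[0,0,0],[0,0,0.025],1],[[0,0,0],[0,0,0.007],1],[[0,0,0],[0,0,0],1],[[0,0,0],[0,0,0],1]]' | grep -E "pos|rot"
python3 cr.py; python3 - <<'E'
from go import *
s7,w7=pickle.load(open("pics/w7.pkl","rb")); w=ctrl.get_image("wrist"); s=ctrl.read_state()
h=lambda i:cv2.cvtColor(cv2.GaussianBlur(i["pixels"],(0,0),1),cv2.COLOR_RGB2HSV)
a=h(w7); v=next(v for v in range(200,250) if a[v,320,2]<105); o,d=ray(w7,(320.5,v),s7); q=o+d*((O+8*zt-o)@zt)/(d@zt); print("boundary w7 row",v,"xt",(q-O)@xt)
b=h(w); print([(v,b[v,322].tolist()) for v in range(200,400,10)])
for v in (220,230,240,250): m=np.flatnonzero((b[v,280:365,1]>110)&(b[v,280:365,0]<18)); print(v,m[[0,-1]]+280 if len(m) else None)
pickle.dump((s,w),open("pics/w10.pkl","wb"))
E
```

```text
eef_pos: [565.3, -245.1, 71.2]
tool_rot: [3.139, -0.008, -0.358]
tcp in cradle [1.7, -1.2] 71.2 turn [ 0.1 -0.4 -0.2] shift [-0.4 -1.3 38.2] f [ 0.7 -0.9 -0.2] 19.9 [-0.02  0.89  0.66  1.76 -0.77  0.76 -0.89]
boundary w7 row 228 xt 2.2399617192838015
[(200, [103, 21, 87]), (210, [100, 18, 86]), (220, [17, 129, 190]), (230, [17, 136, 148]), (240, [16, 142, 131]), (250, [16, 140, 131]), (260, [16, 140, 131]), (270, [16, 140, 131]), (280, [16, 140, 131]), (290, [16, 140, 131]), (300, [16, 142, 124]), (310, [16, 140, 118]), (320, [16, 143, 118]), (330, [16, 145, 100]), (340, [11, 178, 43]), (350, [11, 174, 44]), (360, [11, 167, 81]), (370, [11, 163, 86]), (380, [11, 166, 86]), (390, [11, 165, 85])]
220 [300 342]
230 [300 342]
240 [300 342]
250 [301 343]
```

```bash
python3 - <<'E'
from h import *
s,w=pickle.load(open("pics/w10.pkl","rb")); T=np.linalg.inv(Tool(s))
b=cv2.cvtColor(w["pixels"],cv2.COLOR_RGB2HSV); v=next(v for v in range(320,350) if b[v,322,2]<75); 
for vv,zz in((v,-25),(v,-22),(218,-25),(218,-20)):
    o,d=ray(w,(321.5,vv),s); o=T[:3,:3]@o+T[:3,3]; d=T[:3,:3]@d; print(vv,zz,(o+d*(zz-o[2])/d[2]).round(1))
E
```

```text
337 -25 [  3.8   0.5 -25. ]
337 -22 [  1.7   0.5 -22. ]
218 -25 [ 50.5   0.5 -25. ]
218 -20 [ 49.1   0.5 -20. ]
```

```bash
python3 -m handwheel '[[[0,-0.4,0],[0,-0.0015,0.012],1],[[0,0,0],[0,0,0.013],1],[[0,0,0],[0,0,0.007],1],[[0,0,0],[0,0,0],1],[[0,0,0],[0,0,0],1]]' | grep -E "pos|rot|force"
python3 cr.py
python3 -m handwheel '[[[0,0,0],[0,0,0.002],1],[[0,0,0],[0,0,0],1],[[0,0,0],[0,0,0],1]]' | grep -E "pos|force"
python3 -m handwheel '[[[0,0,0],[0,0,0.001],1],[[0,0,0],[0,0,0],1],[[0,0,0],[0,0,0],1]]' | grep -E "pos|force"
python3 cr.py
```

```text
eef_pos: [564.7, -243.0, 36.6]
tool_rot: [3.14, 0.003, -0.358]
force: [0.3, -0.5, -0.6]
gripper_force: 58.7
tcp in cradle [0.4, 0.6] 36.6 turn [ 0.1  0.2 -0.2] shift [1.2 0.6 3.6] f [ 0.3 -0.5 -0.6] 20.3667 [-0.    0.94  0.63  1.76 -0.8   0.72 -0.87]
eef_pos: [565.5, -243.3, 35.7]
force: [-0.0, 0.3, -1.0]
gripper_force: 58.7
eef_pos: [565.4, -243.2, 34.6]
force: [0.3, -0.0, -1.0]
gripper_force: 58.7
tcp in cradle [1.2, 0.7] 34.6 turn [ 0.1  0.1 -0.2] shift [0.4 0.7 1.6] f [ 0.3 -0.  -1. ] 20.8667 [-0.    0.94  0.62  1.77 -0.8   0.71 -0.86]
```

```bash
python3 -m handwheel '[[[0,0,0],[0,0.0005,0.001],1],[[0,0,0],[0,0,0],1],[[0,0,0],[0,0,0],1]]' | grep -E "pos|force"
python3 -m handwheel '[[[0,0,0],[0,0,0.001],1],[[0,0,0],[0,0,0],1],[[0,0,0],[0,0,0],1]]' | grep -E "pos|force"
python3 -m handwheel '[[[0,0,0],[0,0,0.001],1],[[0,0,0],[0,0,0],1],[[0,0,0],[0,0,0],1]]' | grep -E "pos|force"
python3 cr.py
```

```text
eef_pos: [565.5, -243.4, 33.9]
force: [0.3, 1.8, 3.8]
gripper_force: 59.4
eef_pos: [565.7, -243.2, 33.6]
force: [-1.7, 2.5, 9.9]
gripper_force: 60.0
eef_pos: [565.7, -243.2, 33.5]
force: [-3.7, 4.2, 16.9]
gripper_force: 60.6
tcp in cradle [1.4, 0.7] 33.5 turn [-0.   0.  -0.2] shift [0.2 0.7 0.5] f [-3.7  4.2 16.9] 21.6167 [ 0.    0.94  0.62  1.77 -0.81  0.71 -0.86]
```

Seated: the force rises at TCP z 33.5, as expected. I'll relieve the press, let go, back off and check.

```bash
python3 -m handwheel '[[[0,0,0],[0,0,-0.0015],1],[[0,0,0],[0,0,0],1],[[0,0,0],[0,0,0],0.4],[[0,0,0],[0,0,0],0.2],[[0,0,0],[0,0,0],0]]' | grep -E "pos|force|width"
python3 -m handwheel '[[[0,0,0],[0,0,0],0],[[0,0,0],[0,0,0],0],[[0,0,0],[0,0,0],0],[[0,0,0],[0,0,0],0],[[0,0,0],[0,0,-0.01],0]]' | grep -E "pos|force|width"
python3 -m handwheel '[[[0,0,0],[0,0,-0.025],0],[[0,0,0],[0,0,-0.035],0],[[0,0,0],[0,0,-0.035],0],[[0,0,0],[0,0,-0.02],0],[[0,0,0],[0,0,0],0]]' | grep -E "pos|force|width"
python3 -m handwheel '[[[0,0,0],[0,0,0],0],[[0,0,0],[0,0,0],0]]' | grep pos
python3 snap.py w11
python3 - <<'E'
from cr import *
s,w=pickle.load(open("pics/w11.pkl","rb")); h=cv2.cvtColor(cv2.GaussianBlur(w["pixels"],(0,0),.7),cv2.COLOR_RGB2HSV)
v0=None
for v in range(40,440,8): print("%3d"%v,"".join("k" if (a:=h[v,u])[1]>150 and a[2]<85 else "W" if a[1]>75 else "#" if a[2]<60 else "g" if a[2]<118 else "+" if a[2]<150 else "." for u in range(250,394,2)))
for v in range(100,420,4):
    m=np.flatnonzero((h[v,290:352,1]>150)&(h[v,290:352,2]<85))
    if len(m)>6:
        u=m[[0,-1]].mean()+290; p=onplane(ray(w,(u,v),s),52)-C
        if v%24==4: print(v,"pen wood: x %.1f y %.1f"%(p@xc,p@yc))
E
```

```text
eef_pos: [564.9, -244.0, 32.6]
force: [-0.3, -0.4, -0.4]
width: 49.7
gripper_force: 0.0
eef_pos: [564.0, -242.8, 41.6]
force: [-0.8, -0.6, -0.7]
width: 85.9
gripper_force: 0.0
eef_pos: [567.8, -245.7, 163.8]
force: [-0.6, 0.0, 0.4]
width: 85.5
gripper_force: 0.0
eef_pos: [565.0, -242.8, 157.7]
tcp in cradle [0.4, 0.9] 157.1 turn [ 0.1  0.2 -0.2] shift [  1.6   0.8 124. ] f [-0.1  0.1 -0.9] 23.0833 [-0.08  0.79  0.76  1.7  -0.66  0.93 -0.98]
 40 ........................................................................
 48 ........................................................................
 56 ..........++...+...+++.+++..++g+++g..++.................................
 64 ........+gggggggggggggggggggggg++ggggggggg++............................
 72 .........ggggWWWW+.....................................WWWW.............
 80 .........ggggWWWW+.+ggggggggggggggggggggggg########g+..WWWW.............
 88 .........ggggWWWW+.+ggWWWWWWWWWWWWWWWWWWWWWWWWWWWW##+..WWWW.............
 96 gg+......ggggWWWW+.+ggWWWWWWWWWWWWWWWWWWWWWWWWWWWW##+..WWWW.............
104 ggggggg+++gggWWWW+.+gggWWWWWWWWWWWW
[... 2605 characters left out ...]
...........................+++gggggWWWWWWWWWWWWWWW
384 ................................+++ggggWWWWWWWWWWWWWWWWWWWWWWWWWWWWWWWWW
392 ...........+++gggggWWWWWWWWWWWWWWWWWWWWWWWWWWWWWWWWWWWWWWWWWWWWWWWWWWWWW
400 ............WWWWWWWWWWWWWWWWWWWWWWWWWWWWWWWWWWWWWWWWWWWWWWWWWWWWWWWWWWWW
408 ..............WWWWWWWWWWWWWWWWWWWWWWWWWWWWWWWWWWWWWWWWWWWWWWWWWWWWWWWWWW
416 .......+g+++++++WWWWWWWWWWWWWWWWWWWWWWWWWWWWWWWWWWWWWWWWWWWWWWWWWWWWWWWW
424 .....+g###W###W#W#####W###WW#W#WW########W#W##W#############W#####WWWWWW
432 WW#W##WW##W#######W##W##W#W###W###W#W#####WW#######W#W####WW#######W####
244 pen wood: x -5.4 y 0.1
268 pen wood: x -24.0 y 0.2
292 pen wood: x -43.7 y 0.7
316 pen wood: x -64.8 y 0.4
```

The pen lies centred in both notches (y about 0.4 mm) with its tip between the guard walls, and the gripper is clear of it. Handing in.

```bash
python3 -c "
from cell import ctrl
print(ctrl.finish_job())"
```

```text
the job is handed in; nothing more can be done
None
```

The job is handed in, with no verdict returned: the pen leaned in the V-rest, was re-gripped by its middle, and now lies level in both cradle notches with its tip inside the guard; the arm is clear, at about 23 s of the 59 s limit.

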